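# Unlock the sprung sample-box hatch and hold it just below balance

## Task

The fitter wants to set the hatch spring of the blue sample box. Turn the orange clamp knob counter-clockwise to loosen it and slide the bolt it sits on fully back, off the hatch; then raise the hatch (black bar handle) past its balance point (yellow pointer beyond the red mark on the side arc), without letting it spring wide open, bring it back down to just below balance (pointer in the green part of the arc) and finish while still holding the hatch there, motionless. Do not disturb the cans and the cup standing round the box.

Things in the scene. Friction and masses are not known exactly. Their poses are not given: they have to be found in the camera images.
- sample_box: blue open-topped steel box fixed to the table, 160 (x) x 220 (y) x 110 mm high; origin at the centre of its underside, x away from the robot towards the hinge, z up. Its lid is a clear hatch in an aluminium frame (165 x 225 x 8 mm) lying on the rim, hinged along the far (+x) rim
- hatch_hinge (a point): middle of the hatch's hinge line, which runs along the box's y axis, at (80, 0, 114) mm in the box frame; axes as the box
- hatch_angle (a joint): hatch angle, rad: 0 closed and level, grows as the front edge rises, stop at 1.35. A torsion spring bears part of its 0.96 kg; it balances at 0.80. Below, it falls shut (about 1.1 N down at the handle when closed, 0.35 N at 0.67); above, it is driven wide open (about 1 N at 1.1). While the bolt lies over it, it cannot be raised
- hatch_grip (a point): middle of the hatch's black round bar handle, 12 mm diameter, 100 mm long along the box's y axis, on two end arms 45 mm out from the hatch's front edge, in the hatch's plane; 210 mm from the hinge line: (-130, 0, 114) mm in the box frame when closed. Axes turn with the hatch (the box's when closed). The round bar can turn between finger pads
- hatch: the hatch with its bar handle, one rigid part, 0.96 kg; this body's origin lies on the hinge line, at the same place as point hatch_hinge, and its axes turn with the hatch
- clamp_knob (a joint): turn of the orange clamp knob in rad, counter-clockwise from above positive: 0 clamped (starts at 0 to 0.25), stop at 1.2 fully loose; friction 0.06 N m, stays where left. Above about 0.8 the bolt is free to slide; below, it is blocked after about 5 mm
- knob_grip (a point): middle of the knob's grip, on its vertical axis; (-35, -145, 155) mm in the box frame with the bolt home, moves with it. The grip is a straight wing 48 long, 14 thick, from 18 mm below to 13 mm above this point. It lies along the box's x when the knob is at 1.2, else turned clockwise from that by (1.2 - knob value). Axes: the box's turned counter-clockwise by the knob value
- bolt (a joint): travel in m of the flat steel bolt (44 x 83 x 8 mm, red stripe) that carries the knob: 0 home, its nose 25 mm over the hatch (starts at 0 to 0.003); grows to the stop at 0.040 as it slides along the box's -y, off the hatch; clear of it from 0.026. Sliding friction about 2.5 N
- can_left: loose orange drink can, 57 mm diameter, 156 mm high, standing behind or to the right of the box (which of the two cans stands where varies); bystander; origin at the centre of its underside
- can_right: another loose orange drink can, 57 mm diameter, 156 mm high, standing in the other of these two places; bystander; origin at the centre of its underside
- cup: loose white sample cup, 69 mm diameter, 84 mm high, standing behind the box; bystander; origin at the centre of its underside
- lock_pedestal (a point): top centre of the grey lock pedestal on the box's right (-y) wall, 76 (x) x 108 (y) mm, 124 mm high, that carries the sliding bolt; at (-35, -164, 124) mm in the box frame
- balance_mark (a point): red mark on the arc on the box's left side, where the hatch balances (0.80 rad); the arc has a radius of 100 mm about the hinge line, is 12 mm wide and up to 210 mm high, white with a green part below the red mark (hatch at 0.60 to 0.76 rad). A yellow pointer on the hatch's left edge, 82 mm from the hinge line, moves along inside the arc

How it is judged:
On the way, in this order (a step that is already met when the one before it is completed fails the run):
1. the clamp knob is loosened (turned past 0.75 rad) (value of joint clamp_knob above 0.75 rad), for 0.1 s.
2. the bolt is slid back off the hatch (beyond 28 mm) (value of joint bolt above 0.028 m), for 0.1 s.
3. the hatch is raised past its balance point (beyond 0.82 rad) (value of joint hatch_angle above 0.82 rad), for 0.1 s.
At the end, for the whole second after the job is handed in: hatch still (under 0.05 rad/s) at 0.56 to 0.78 rad, just below balance (0.80), held by the fingers (over 0.15 N), no can or cup propping it; bolt back by over 28 mm; both loose cans and the cup within 30 mm of where they stood (value of joint hatch_angle between 0.56 and 0.78 rad and velocity of joint hatch_angle between -0.05 and 0.05 rad/s and value of joint bolt above 0.028 m and contact force between the fingers and hatch above 0.15 N and contact force between hatch and can_left below 0.1 N and contact force between hatch and can_right below 0.1 N and contact force between hatch and cup below 0.1 N and distance of each of can_left, can_right, cup from where it was at the start of the episode below 0.03 m); the arm keeps its last pose, push and grip.
It fails at once if the hatch springs wide open (beyond 1.15 rad) (value of joint hatch_angle above 1.15 rad).
It fails at once if a loose can or the cup is shoved more than 30 mm or tipped (distance of any of can_left, can_right, cup from where it was at the start of the episode above 0.03 m or angle between any of can_left, can_right, cup's own z axis and vertical above 0.3 rad).
It also fails if it takes over 53 s, if anything falls off the work surface, if the arm or the gripper's body presses on something with over 40 N, if the wrist force passes 120 N, or if a joint passes its speed limit or range.

## Robot

A 7-joint arm with a two-finger parallel gripper is mounted at the origin on a cart in front of the work surface, level with it; the furniture and walls round the work are solid. World frame = base frame: x ahead of the robot, y to its left, z up, the work surface at z = 0. Lengths are in m, angles in rad, forces in N, time in s.
With the tool pointing down it reaches from about 0.35 to 0.9 m from the base axis. Payload 8.1 kg.
Tool frame: the origin (TCP) lies midway between the tips of the shut fingers; the grasp point (between the pads) lies arm.tcp_to_grasp behind it (arm.tcp_to_grasp is the distance from the TCP to the grasp point, in m); z points along the fingers, y is the line along which they close (so a half turn about z gives the same grasp; the last joint's range is limited). The gripper opens to 92 mm and grips with 3 to 60 N. Pads are 19 mm wide; open, the fingers measure 130 mm over their backs; the gripper's body (75 mm by 190 mm) begins 47 mm behind the grasp point.
Start: joints at [1.242, 0.434, 0.025, 1.573, -0.012, 1.134, -0.075], TCP at [0.14, -0.609, 0.198] pointing down, gripper open.
Joint ranges: [-2.62, 2.62], [-0.44, 2.09], [-1.27, 1.32], [0.08, 2.57], [-1.32, 4.46], [0.12, 2], [-2.74, 2.74]. Speed limits (rad/s): [2.22, 2.22, 3.01, 3.01, 3.14, 3.14, 3.14].

## Interface

Orientations are given as a rotation vector (axis times angle).
In Python, from cell import observe, get_image, arm gives the robot as it stands. The module is installed in compiled form; this text tells all that it offers.
- The arm moves only by the tool drive_tool, never from a script. Its argument "steps" is a list of rows, each a list of 5 numbers: the closure, from 0 (fully open) to 1 (shut), then the shift along the world's x, y, z in mm, then the turn about the world's z in rad. In form: [[hand, x, y, z, roll], ...]. A call has 1 to 20 rows; each row shifts and turns the commanded pose from where the row before left it; what a row does not reach is not made up. A row lasts 1/12 s, in which the tool goes at most 41.7 mm and 7.16 degrees, less where a joint would pass 70% of its speed; a pose out of reach is approached as far as the arm can. A call with a gripper value outside its range is refused whole. The fingers move at their own pace and stop on an object; "grip_force" is the grip in N (left out, the last holds). Time passes only in rows, so rows that do not move let the fingers close. It gives the time, the measured TCP pose, the force, the opening and the grip force at its end, in the units of the state.
- observe(): the state, without advancing time (a new reading comes with each control period).
- get_image(name): name is "scene" or "top" or "wrist"; returns a dict with "image" (480x640x3 uint8, red, green, blue), "vfov" (degrees; the focal length in pixels is half the picture's height over the tangent of half this angle, whatever the lens; pixels are square), "cx", "cy" (the principal point, pixels), "xyz" and "attitude" of the camera in the world. Camera axes: x right, y down, z forward; pixel columns grow to the right and rows downward; lengths in m; the calibration is good to about 2 mm. A picture is of the moment at which its call begins. There is no depth.
- arm.sign_off(): hands the job in; it is judged then, once.
The state is a dict: "clock": time; "joints": joint angles; "dq": joint speeds; "joint_efforts": joint torques, N m; "position": TCP position; "ee_rot": TCP orientation; "force": force on the tool from outside, world axes, zero at the start; "ft_torque": the same for the moment, N m; "width": opening from 0.0 (shut) to 1.0 (fully open); "gripper_force": force on a finger pad.
Only numpy, scipy, OpenCV 4.12 (cv2) and the standard library are available. Lean on these libraries where they do the work, as an engineer would, in place of code of your own. Each camera call takes 0.05 s, during which the arm holds its last target. There are 200 camera calls.

## Working session

There is one attempt and no reset: what is moved stays moved. The work goes in short steps, Python scripts to look and compute and a tool call to move; the robot and the scene stay as the last step left them, time stands still between calls to the robot, and variables do not carry over. Pictures are saved under pics/ and viewed, at most 10 in all, crops included, and the job is handed in when it is done.

Besides the shell and the picture viewer there is one more tool, called by a JSON object that holds its "op" and its "data". drive_tool: Moves the arm, as the interface text tells. Its arguments: {"type":"object","properties":{"steps":{"type":"array"},"grip_force":{"type":"number"}},"required":["steps"]}

```bash
mkdir -p pics; python3 - <<'E'
from cell import observe,get_image,arm
import cv2,numpy as np
o=observe();print(o, arm.tcp_to_grasp)
for n in("scene","top"):
    d=get_image(n);cv2.imwrite(f"pics/{n}0.png",d["image"][:,:,::-1]);np.save(f"{n}0.npy",d,allow_pickle=True)
    print(n,{k:v for k,v in d.items() if k!="image"})
E
```

```text
{'clock': 0.0, 'joints': array([ 1.24242359,  0.43521355,  0.02500478,  1.57409756, -0.01162419,
        1.13403837, -0.07511833]), 'dq': array([-0.00043851,  0.00114535, -0.00105634, -0.0009864 , -0.00154194,
        0.00048679,  0.00092071]), 'joint_efforts': array([-2.85375072e-04, -6.67874622e+01,  9.84750688e-01, -3.14462829e+01,
       -6.04867330e-02,  4.29584796e-02,  1.86236693e-04]), 'position': array([ 0.13971265, -0.60859564,  0.19695108]), 'ee_rot': array([-3.12004937e+00, -3.53513749e-01,  4.97609600e-04]), 'force': array([-0.62862035,  0.4189594 , -0.18364324]), 'ft_torque': array([ 0.02038606, -0.00263668, -0.0002786 ]), 'gripper_force': 0.0, 'width': 1.0005193226063034} 0.0188
scene {'vfov': 47.13454646985494, 'cx': 314.2314295492711, 'cy': 241.44256595010512, 'xyz': array([0.14899145, 0.41031557, 0.48512214]), 'attitude': array([-0.67708472,  2.28843214, -1.51533212])}
top {'vfov': 44.263693729266194, 'cx': 308.65897655817764, 'cy': 242.04072881947863, 'xyz': array([ 0.48293089, -0.2282762 ,  1.33399221]), 'attitude': array([-2.21141259,  2.15335126, -0.11937027])}
```

View pics/scene0.png

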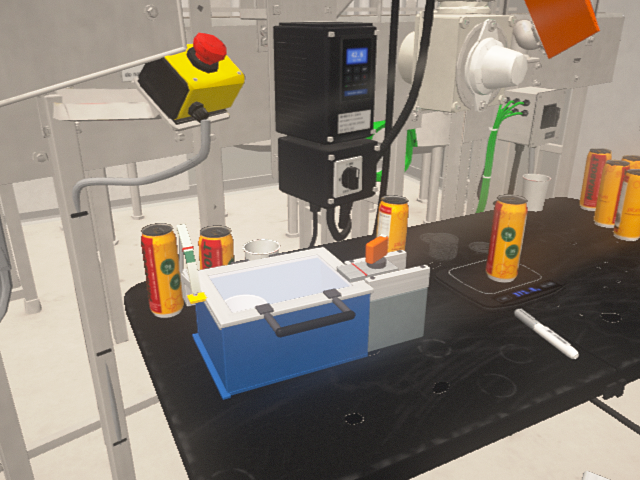

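View pics/top0.png

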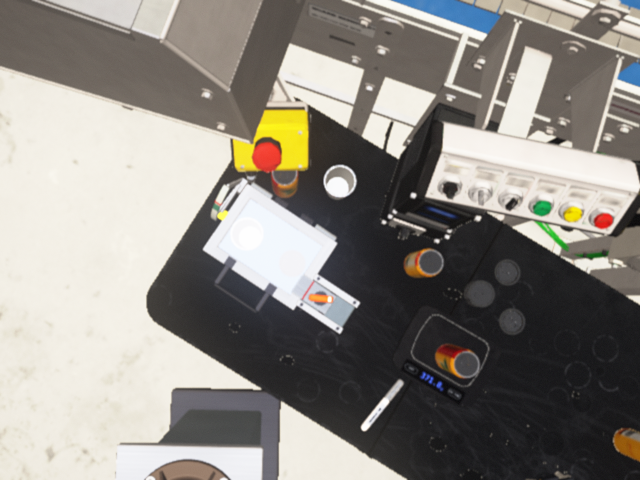

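The scene view shows the box with the hatch handle around (310,322) and the knob at (376,250). In the top view the lid spans about (205..338, 182..308), the knob is at (320,298) and the handle at (243,287). I'll take an enlarged crop for exact pixels.

```bash
cat > h.py <<'E'
import numpy as np,cv2
from scipy.spatial.transform import Rotation as R
def ray(d,u,v):
    f=240/np.tan(np.radians(d["vfov"]/2))
    r=R.from_rotvec(d["attitude"]).as_matrix()@np.array([(u-d["cx"])/f,(v-d["cy"])/f,1])
    return np.array(d["xyz"]),r
def onz(d,u,v,z):
    c,r=ray(d,u,v);return c+r*(z-c[2])/r[2]
def proj(d,p):
    f=240/np.tan(np.radians(d["vfov"]/2))
    q=R.from_rotvec(d["attitude"]).as_matrix().T@(np.array(p)-d["xyz"]);return np.array([d["cx"]+f*q[0]/q[2],d["cy"]+f*q[1]/q[2]])
E
python3 - <<'E'
from h import *
d=np.load("top0.npy",allow_pickle=True).item()
im=d["image"][:,:,::-1]
cv2.imwrite("pics/c1.png",cv2.resize(im[165:345,190:390],None,fx=4*.82,fy=4*.82,interpolation=cv2.INTER_CUBIC))
for p,z in (((248,182),.118),((204,248),.118),((338,238),.118),((320,298),.168),((243,287),.114)): print(p,onz(d,*p,z))
E
```

```text
(248, 182) [ 0.71748408 -0.11831821  0.118     ]
(204, 248) [ 0.57702348 -0.03268019  0.118     ]
(338, 238) [ 0.60535483 -0.30860624  0.118     ]
(320, 298) [ 0.48070713 -0.27236597  0.168     ]
(243, 287) [ 0.49905914 -0.11538578  0.114     ]
```

View pics/c1.png

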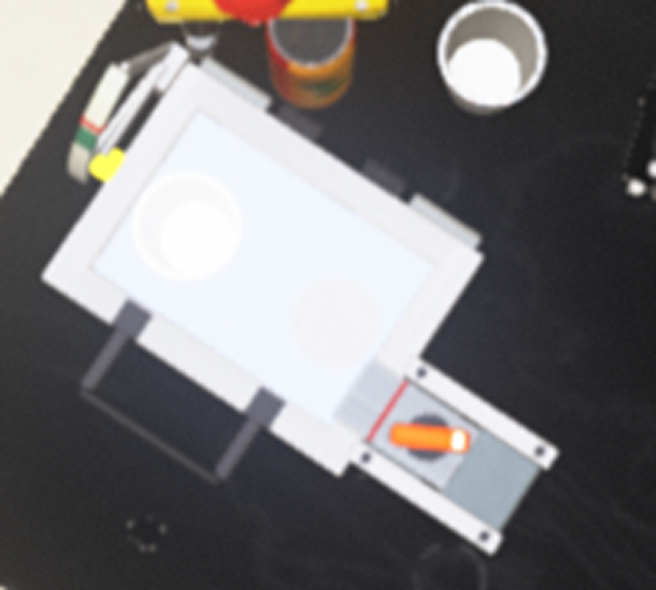

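The crop (scale 3.28, offset 190,165) shows the lid corners at about (187,58), (42,275), (340,473) and (483,257). The knob top is at (430,438), its wing running along (390,433)-(468,441). The handle bar ends are at (85,390) and (218,478).

```bash
python3 - <<'E'
from h import *
d=np.load("top0.npy",allow_pickle=True).item()
w=lambda u,v,z:onz(d,190+u/3.28,165+v/3.28,z)[:2]
I=np.array([w(187,58,.118),w(42,275,.118),w(340,473,.118),w(483,257,.118)])
B=np.array([[.080,.1125],[-.085,.1125],[-.085,-.1125],[.080,-.1125]])
a=I-I.mean(0);b=B-B.mean(0)
th=np.arctan2((b[:,0]*a[:,1]-b[:,1]*a[:,0]).sum(),(a*b).sum())
M=np.array([[np.cos(th),-np.sin(th)],[np.sin(th),np.cos(th)]])
t=I.mean(0)-M@B.mean(0)
print("th",th,"t",t,"res",I-(B@M.T+t))
print("knob pred",M@[-.035,-.145]+t,"seen",w(430,438,.168))
p,q=w(390,433,.168),w(468,441,.168);v=q-p;print("wing yaw rel box",np.arctan2(v[1],v[0])-th, np.linalg.norm(v),np.arctan2(v[1],v[0]))
print("handle pred",M@[-.13,0]+t,"bar seen",w(85,390,.118),w(218,478,.118))
print("hinge",M@[.08,0]+t, "xaxis",M[:,0],"yaxis",M[:,1])
T=R.from_rotvec([-3.12004937,-.353513749,.0005]).as_matrix();print(T)
E
```

```text
th -0.5597803993641405 t [ 0.58755894 -0.17002225] res [[ 8.95032194e-04  8.58976849e-04]
 [-5.15714130e-05 -7.41161581e-04]
 [ 5.94993542e-04 -6.48869437e-04]
 [-1.43845432e-03  5.31054168e-04]]
knob pred [ 0.48090591 -0.27430615] seen [ 0.47971165 -0.27455164]
wing yaw rel box -1.0870400078450144 0.04706285873610137 -1.6468204072091548
handle pred [ 0.47740061 -0.10099223] bar seen [ 0.50389258 -0.0601194 ] [ 0.45136716 -0.14495693]
hinge [ 0.65534868 -0.21250226] xaxis [ 0.84737174 -0.53100013] yaxis [0.53100013 0.84737174]
[[ 9.74649859e-01  2.23735129e-01 -4.94312176e-04]
 [ 2.23735632e-01 -9.74648662e-01  1.53396875e-03]
 [-1.38578005e-04 -1.60567767e-03 -9.99998701e-01]]
```

The fit is good to 1–2 mm: box yaw -0.56, knob at (0.480,-0.274) with value about 0.11. I'll move above the knob with the tool's closing line across the wing (roll +1.27).

{"op": "drive_tool", "data": {"steps": [[0, 0, 0, 35, 0], [0, 0, 0, 35, 0], [0, 20, 20, 0, 0.075], [0, 20, 20, 0, 0.075], [0, 20, 20, 0, 0.075], [0, 20, 20, 0, 0.075], [0, 20, 20, 0, 0.075], [0, 20, 20, 0, 0.075], [0, 20, 20, 0, 0.075], [0, 20, 20, 0, 0.075], [0, 20, 20, 0, 0.075], [0, 20, 20, 0, 0.075], [0, 20, 20, 0, 0.075], [0, 20, 20, 0, 0.075], [0, 20, 20, 0, 0.075], [0, 20, 20, 0, 0.075], [0, 20, 20, 0, 0.075], [0, 20, 20, 0, 0.075], [0, 20, 15, 0, 0.07], [0, 0, 0, 0, 0]], "grip_force": 25}}

```text
clock: 1.77
position: [0.4835, -0.2692, 0.2675]
ee_rot: [-2.291, -2.149, -0.005]
force: [-0.4, 0.7, 0.1]
width: 1.003
gripper_force: 0.0
```

```bash
cat > st.py <<'E'
from h import *
from cell import observe,get_image,arm
o=observe();T=R.from_rotvec(o["ee_rot"]).as_matrix()
print(o["clock"],o["position"].round(4),"yaw y",np.arctan2(T[1,1],T[0,1]).round(3),"tilt",T[:,2].round(3),"w",o["width"],o["gripper_force"],o["force"].round(2),o["ft_torque"].round(2),o["joints"].round(2))
E
python3 st.py
python3 - <<'E'
from h import *
from cell import get_image
d=get_image("wrist");np.save("wrist.npy",d,allow_pickle=True);im=d["image"]
hsv=cv2.cvtColor(im,cv2.COLOR_RGB2HSV)
m=cv2.inRange(hsv,(5,150,120),(20,255,255))
cs=sorted(cv2.findContours(m,0,2)[0],key=cv2.contourArea)[-3:]
for c in cs: print(cv2.contourArea(c),cv2.minAreaRect(c))
print({k:v for k,v in d.items() if k!="image"},"pred knob top px",proj(d,[.480,-.2745,.168]))
cv2.imwrite("pics/w1.png",im[:,:,::-1])
E
```

```text
1.7667 [ 0.4835 -0.2692  0.2675] yaw y -0.064 tilt [ 0.002  0.003 -1.   ] w 1.0031805648714693 0.0 [-0.45  0.73  0.15] [-0.02 -0.11 -0.  ] [ 0.73  0.3  -0.42  1.62  0.12  1.25  0.23]
1046.5 ((316.5, 224.0), (66.0, 17.0), 90.0)
1170.0 ((404.0, 398.0), (38.0, 62.0), 90.0)
1255.0 ((596.7907104492188, 97.39479064941406), (81.43153381347656, 66.73389434814453), 2.726310968399048)
{'vfov': 62.41599082026631, 'cx': 319.6278309423428, 'cy': 234.25744967971858, 'xyz': array([ 0.489002  , -0.18657558,  0.45484436]), 'attitude': array([ 2.83506535, -0.09116563, -0.01222974])} pred knob top px [314.73728477 231.69916436]
```

View pics/w1.png

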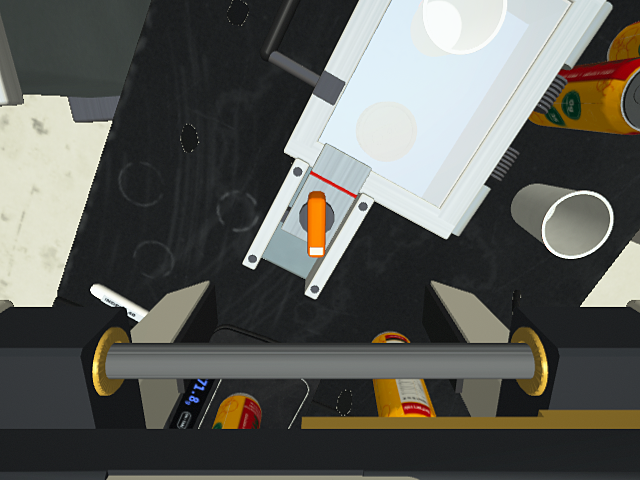

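The wing is where expected, at (316,224) px and aligned with the fingers. Next I'll descend and grip it.

{"op": "drive_tool", "data": {"steps": [[0, -3.5, -5, -20, -0.012], [0, 0, 0, -30, 0], [0, 0, 0, -30, 0], [0, 0, 0, -25, 0], [0, 0, 0, -12, 0], [0, 0, 0, -8, 0], [0, 0, 0, 0, 0], [1, 0, 0, 0, 0], [1, 0, 0, 0, 0], [1, 0, 0, 0, 0], [1, 0, 0, 0, 0], [1, 0, 0, 0, 0], [1, 0, 0, 0, 0], [1, 0, 0, 0, 0], [1, 0, 0, 0, 0]]}}

```text
clock: 3.07
position: [0.4764, -0.2792, 0.1429]
ee_rot: [2.316, 2.122, 0.0]
force: [0.2, 0.3, -1.1]
width: 0.467
gripper_force: 0.0
```

```bash
python3 st.py
```

```text
3.0667 [ 0.4764 -0.2792  0.1429] yaw y -0.087 tilt [ 0. -0. -1.] w 0.4670149375349079 0.0 [ 0.22  0.33 -1.06] [-0.03 -0.07  0.01] [ 0.73  0.4  -0.39  1.8   0.18  0.97  0.17]
```

{"op": "drive_tool", "data": {"steps": [[1, 3.5, 5, 0, 0.01], [1, 0, 0, 0, 0], [1, 0, 0, 0, 0], [1, 0, 0, 0, 0], [1, 0, 0, 0, 0], [1, 0, 0, 0, 0], [1, 0, 0, 0, 0], [1, 0, 0, 0, 0], [1, 0, 0, 0, 0], [1, 0, 0, 0, 0]]}}

```text
clock: 3.9
position: [0.4799, -0.2742, 0.1427]
ee_rot: [2.305, 2.134, 0.0]
force: [0.3, -0.0, 0.2]
width: 0.006
gripper_force: 0.0
```

```bash
python3 st.py
```

```text
3.9 [ 0.4799 -0.2742  0.1427] yaw y -0.077 tilt [ 0. -0. -1.] w 0.005606501851352252 0.0 [ 0.29 -0.02  0.2 ] [-0.01 -0.1   0.  ] [ 0.72  0.41 -0.4   1.8   0.18  0.98  0.17]
```

The fingers shut without gripping anything, so I need a picture.

```bash
python3 - <<'E'
from h import *
from cell import get_image
a=get_image("wrist")["image"];d=get_image("scene");b=d["image"]
np.save("scene1.npy",d,allow_pickle=True)
t=get_image("top");np.save("top1.npy",t,allow_pickle=True)
b=cv2.resize(b[180:340,280:480],(600,480));a=cv2.resize(a,(400,300));c=cv2.resize(t["image"][165:345,190:390],(333,300))
cv2.imwrite("pics/w2.png",cv2.resize(np.vstack([np.hstack([a,c]),cv2.resize(b,(733,586))])[:,:,::-1],(496,600)))
E
```

```text
(no output)
```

View pics/w2.png

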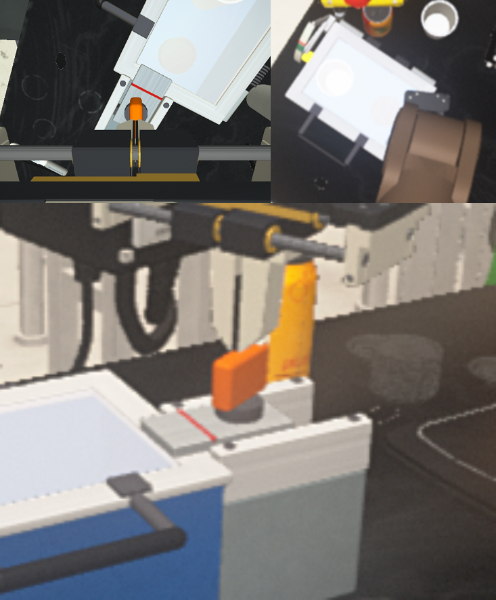

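The fingers closed behind the knob (on its -y side) instead of around it. I'll check the calibration with two-view triangulation.

```bash
python3 - <<'E'
from h import *
s=np.load("scene0.npy",allow_pickle=True).item();t=np.load("top0.npy",allow_pickle=True).item();w=np.load("wrist.npy",allow_pickle=True).item()
def om(d):
    hsv=cv2.cvtColor(d["image"],cv2.COLOR_RGB2HSV);return cv2.inRange(hsv,(5,150,120),(20,255,255))
def tri(L):
    A=np.zeros((3,3));b=np.zeros(3)
    for d,u,v in L:
        c,r=ray(d,u,v);r=r/np.linalg.norm(r);P=np.eye(3)-np.outer(r,r);A+=P;b+=P@c
    p=np.linalg.solve(A,b);return p,[np.round(proj(d,p)-[u,v],1) for d,u,v in L]
for n,d,x,y in(("s",s,376,250),("t",t,320,298),("w",w,316,224)):
    m=om(d)[y-40:y+40,x-25:x+25];k,l,st,c=cv2.connectedComponentsWithStats(m);i=1+st[1:,4].argmax();print(n,st[i],c[i]+[x-25,y-40])
K=dict(s=(376,250),t=(321,298.5),w=(316,224))
print("s+t",tri([(s,*K["s"]),(t,*K["t"])]))
print("s+w",tri([(s,*K["s"]),(w,*K["w"])]))
print("t+w",tri([(t,*K["t"]),(w,*K["w"])]))
th=-.5598
for n,d in(("s",s),("t",t),("w",w)):
    for nm,b in(("knob",(-.035,-.145,.155)),("handle",(-.13,0,.114)),("FL",(-.085,.1125,.118)),("FR",(-.085,-.1125,.118)),("TCPnow",None)):
        p=[.48,-.2742,.1427] if b is None else np.append(np.array([[np.cos(th),-np.sin(th)],[np.sin(th),np.cos(th)]])@b[:2]+[.5876,-.17],b[2])
        print(n,nm,proj(d,p).round(1))
E
```

```text
s [ 15   0  35  54 911] [385.1492865  240.39187706]
t [ 14  37  19   7 114] [318.35087719 297.79824561]
w [  17    7   18   67 1019] [316.28361138 220.98626104]
s+t (array([ 0.48097158, -0.27441293,  0.15096406]), [array([0.9, 0. ]), array([-0.3, -0.6])])
s+w (array([ 0.48131051, -0.27296863,  0.15152512]), [array([ 0.3, -0. ]), array([ 0.5, -0.3])])
t+w (array([ 0.4802146 , -0.27536154,  0.14383977]), [array([ 0. , -0.3]), array([-0.6, -0. ])])
s knob [377.  247.6]
s handle [316.3 323. ]
s FL [220.8 323.1]
s FR [374.4 288. ]
s TCPnow [377.2 255.2]
t knob [320.7 297.9]
t handle [235.6 297.4]
t FL [202.4 248.8]
t FR [293.3 309.5]
t TCPnow [320.4 298.3]
w knob [316.1 226.5]
w handle [296.6  -7.9]
w FL [ 429.6 -137.7]
w FR [282.2 154.1]
w TCPnow [315.  222.3]
```

```bash
python3 st.py; python3 - <<'E'
from h import *
from cell import get_image,observe
P=[]
o=observe();T=R.from_rotvec(o["ee_rot"]).as_matrix()
for n in("wrist","scene"):
    d=get_image(n);im=d["image"][:,:,::-1].copy()
    print(n,d["xyz"],d["attitude"])
    for b,c in((o["position"],(0,255,0)),(o["position"]-T[:,2]*.0188,(255,0,255)),(o["position"]-T[:,2]*.0658,(255,255,0)),([.481,-.2743,.168],(255,0,0))):
        q=proj(d,b);print(n,q.round(1));cv2.drawMarker(im,tuple(int(x) for x in q),c,cv2.MARKER_CROSS,7,1)
    P.append(cv2.resize(im[140:380,180:460],None,fx=1.42,fy=1.42) if n=="wrist" else cv2.resize(im[130:330,300:480],None,fx=2.2,fy=1.704))
P[1]=cv2.resize(P[1],(P[1].shape[1],P[0].shape[0]))
cv2.imwrite("pics/w3.png",np.hstack(P))
E
```

```text
4.05 [ 0.4799 -0.2742  0.1427] yaw y -0.077 tilt [ 0. -0. -1.] w 0.0008399374443967602 0.0 [-0.72 -0.29  0.16] [-0.09 -0.06  0.  ] [ 0.72  0.41 -0.4   1.8   0.18  0.98  0.17]
wrist [ 0.48672893 -0.19115645  0.32987358] [ 2.8316739  -0.10931742 -0.01731025]
wrist [319.  278.4]
wrist [318.9 294.8]
wrist [318.6 354.1]
wrist [321.3 301.2]
scene [0.14899145 0.41031557 0.48512214] [-0.67708472  2.28843214 -1.51533212]
scene [377.2 255.2]
scene [377.8 243.7]
scene [379.3 214.1]
scene [377.4 239.6]
```

View pics/w3.png

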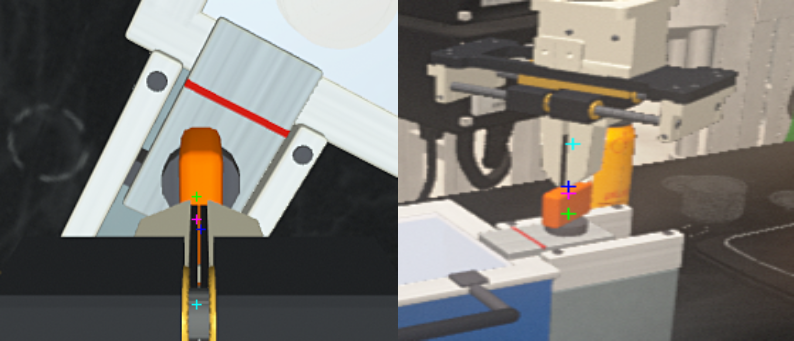

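The wrist view fits the TCP at the fingertips, but in the scene view the tips seem to end above the wing. I'll lift 40 mm and compare the visible tips with the projected TCP.

{"op": "drive_tool", "data": {"steps": [[1, 0, 0, 20, 0], [1, 0, 0, 20, 0], [1, 0, 0, 0, 0], [1, 0, 0, 0, 0], [1, 0, 0, 0, 0]]}}

```text
clock: 4.57
position: [0.4796, -0.2741, 0.1824]
ee_rot: [-2.305, -2.134, 0.0]
force: [1.2, -0.1, -0.0]
width: 0.005
gripper_force: 0.0
```

```bash
python3 st.py; python3 - <<'E'
from h import *
from cell import get_image,observe
P=[]
o=observe();T=R.from_rotvec(o["ee_rot"]).as_matrix()
for n in("wrist","scene"):
    d=get_image(n);np.save(n+"2.npy",d,allow_pickle=True);im=d["image"][:,:,::-1].copy()
    qs=[]
    for b,c in((o["position"],(0,255,0)),(o["position"]-T[:,2]*.0188,(255,0,255)),([.481,-.2743,.168],(255,0,0))):
        q=proj(d,b);qs.append(q);print(n,q.round(1))
    x,y=(qs[0]).astype(int);x0,y0=x-50,y-70
    c=cv2.resize(im[y0:y0+140,x0:x0+100],None,fx=4,fy=4)
    for q,k in zip(qs,((0,255,0),(255,0,255),(255,0,0))): cv2.drawMarker(c,(int((q[0]-x0)*4),int((q[1]-y0)*4)),k,cv2.MARKER_CROSS,9,1)
    P.append(c)
cv2.imwrite("pics/w4.png",np.hstack(P))
E
```

```text
4.5667 [ 0.4796 -0.2741  0.1824] yaw y -0.077 tilt [-0. -0. -1.] w 0.004580762726302333 0.0 [ 1.2  -0.12 -0.05] [-0.04 -0.11  0.04] [ 0.73  0.37 -0.4   1.75  0.16  1.06  0.19]
wrist [318.9 278.3]
wrist [318.8 294.8]
wrist [321.5 267.7]
scene [378.6 230.8]
scene [379.2 218.9]
scene [377.4 239.6]
```

View pics/w4.png

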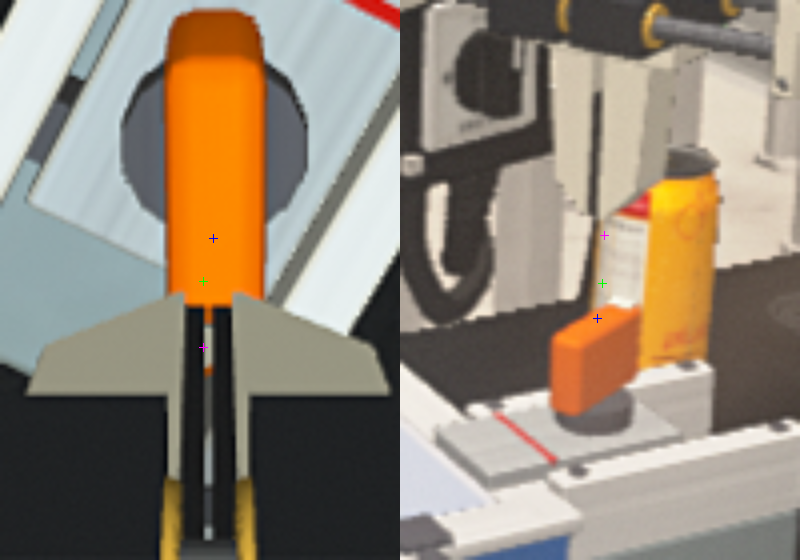

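The real tips sit about 20–25 mm above the reported TCP in the scene view: scene (377,215.5), wrist (320,282). I'll quantify this.

```bash
python3 - <<'E'
from h import *
s=np.load("scene2.npy",allow_pickle=True).item();w=np.load("wrist2.npy",allow_pickle=True).item()
L=[(s,377.2,215.5),(w,320,281.7)]
A=np.zeros((3,3));b=np.zeros(3)
for d,u,v in L:
    c,r=ray(d,u,v);r/=np.linalg.norm(r);P=np.eye(3)-np.outer(r,r);A+=P;b+=P@c
p=np.linalg.solve(A,b);print(p,[proj(d,p)-[u,v] for d,u,v in L])
E
```

```text
[ 0.47990048 -0.26476592  0.20902129] [array([-0.86809697,  0.20848387]), array([-2.25889039,  1.82036359])]
```

Real tips are about 26 mm higher than the reported TCP; x and y agree. I'll open and come down further, watching the force.

{"op": "drive_tool", "data": {"steps": [[0.4, 0, 0, 20, 0], [0.4, 0, 0, 0, 0], [0.4, 0, 0, 0, 0], [0.4, 0, 0, 0, 0], [0.4, 0, 0, 0, 0], [0.4, 0, 0, 0, 0], [0.4, 0, 0, 0, 0], [0.4, 0, 0, 0, 0], [0.4, 0, 0, 0, 0], [0.4, 0, 0, -20, 0], [0.4, 0, 0, -20, 0], [0.4, 0, 0, -20, 0], [0.4, 0, 0, -5, 0], [0.4, 0, 0, 0, 0], [0.4, 0, 0, 0, 0]]}}

```text
clock: 5.92
position: [0.4802, -0.2742, 0.1383]
ee_rot: [2.305, 2.134, 0.0]
force: [0.3, -0.4, -0.1]
width: 0.6
gripper_force: 0.0
```

{"op": "drive_tool", "data": {"steps": [[0.4, 0, 0, -4, 0], [0.4, 0, 0, -4, 0], [0.4, 0, 0, 0, 0]]}}

```text
clock: 6.17
position: [0.4799, -0.2742, 0.1297]
ee_rot: [2.305, 2.134, 0.0]
force: [0.3, -0.1, -0.0]
width: 0.6
gripper_force: 0.0
```

{"op": "drive_tool", "data": {"steps": [[0.4, 0, 0, -4, 0], [0.4, 0, 0, -4, 0], [0.4, 0, 0, 0, 0], [0.4, 0, 0, 0, 0]]}}

```text
clock: 6.5
position: [0.4797, -0.2741, 0.1214]
ee_rot: [-2.305, -2.134, 0.0]
force: [0.9, -0.0, 0.9]
width: 0.596
gripper_force: 0.0
```

No contact, so the offset is real. Another 4 mm down, then close.

{"op": "drive_tool", "data": {"steps": [[0.4, 0, 0, -4, 0], [0.4, 0, 0, 0, 0], [1, 0, 0, 0, 0], [1, 0, 0, 0, 0], [1, 0, 0, 0, 0], [1, 0, 0, 0, 0], [1, 0, 0, 0, 0], [1, 0, 0, 0, 0], [1, 0, 0, 0, 0], [1, 0, 0, 0, 0], [1, 0, 0, 0, 0], [1, 0, 0, 0, 0]]}}

```text
clock: 7.5
position: [0.4805, -0.2743, 0.1179]
ee_rot: [2.305, 2.134, 0.001]
force: [3.8, -1.6, -1.7]
width: 0.148
gripper_force: 25.0
```

The wing is gripped (13.6 mm, 25 N). Turning it counter-clockwise by 1.0 rad.

{"op": "drive_tool", "data": {"steps": [[1, 0, 0, 0, 0.08], [1, 0, 0, 0, 0.08], [1, 0, 0, 0, 0.08], [1, 0, 0, 0, 0.08], [1, 0, 0, 0, 0.08], [1, 0, 0, 0, 0.08], [1, 0, 0, 0, 0.08], [1, 0, 0, 0, 0.08], [1, 0, 0, 0, 0.08], [1, 0, 0, 0, 0.08], [1, 0, 0, 0, 0.08], [1, 0, 0, 0, 0.08], [1, 0, 0, 0, 0.04], [1, 0, 0, 0, 0], [1, 0, 0, 0, 0], [1, 0, 0, 0, 0]]}}

```text
clock: 8.83
position: [0.4811, -0.2743, 0.1179]
ee_rot: [0.999, 2.976, 0.001]
force: [6.2, -2.0, -4.5]
width: 0.152
gripper_force: 25.0
```

```bash
python3 st.py
```

```text
8.8333 [ 0.4811 -0.2743  0.1179] yaw y 0.923 tilt [ 0.002 -0.    -1.   ] w 0.152490266117457 24.977931082248688 [ 6.21 -2.04 -4.53] [-0.3  -1.51  0.03] [ 0.88  0.48 -0.63  1.81  0.34  0.96  1.03]
```

The knob is at about 1.11. Sliding the bolt back about 36 mm.

{"op": "drive_tool", "data": {"steps": [[1, -2.4, -3.8, 0, 0], [1, -2.4, -3.8, 0, 0], [1, -2.4, -3.8, 0, 0], [1, -2.4, -3.8, 0, 0], [1, -2.4, -3.8, 0, 0], [1, -2.4, -3.8, 0, 0], [1, -2.4, -3.8, 0, 0], [1, -2.4, -3.8, 0, 0], [1, 0, 0, 0, 0], [1, 0, 0, 0, 0], [1, 0, 0, 0, 0]]}}

```text
clock: 9.75
position: [0.4615, -0.3057, 0.1179]
ee_rot: [1.0, 2.976, -0.001]
force: [4.6, -5.4, -4.7]
width: 0.151
gripper_force: 25.0
```

```bash
python3 st.py
```

```text
9.75 [ 0.4615 -0.3057  0.1179] yaw y 0.922 tilt [ 0.002 -0.001 -1.   ] w 0.1514444631145529 24.980576634407043 [ 4.61 -5.37 -4.74] [-1.   -1.25  0.  ] [ 0.94  0.48 -0.63  1.81  0.34  0.96  1.1 ]
```

The bolt moved back about 37 mm. Now I'll release, rise and go above the handle with roll -1.48.

{"op": "drive_tool", "data": {"steps": [[0.4, 0, 0, 0, 0], [0.4, 0, 0, 0, 0], [0.4, 0, 0, 0, 0], [0.4, 0, 0, 0, 0], [0.4, 0, 0, 0, 0], [0.4, 0, 0, 30, 0], [0.4, 0, 0, 30, 0], [0.4, 0, 0, 20, 0]]}}

```text
clock: 10.42
position: [0.4612, -0.3044, 0.2]
ee_rot: [0.999, 2.977, 0.0]
force: [1.1, -0.8, 0.4]
width: 0.599
gripper_force: 0.0
```

{"op": "drive_tool", "data": {"steps": [[0.65, 1, 12, 0, -0.087], [0.65, 1, 12, 0, -0.087], [0.65, 1, 12, 0, -0.087], [0.65, 1, 12, 0, -0.087], [0.65, 1, 12, 0, -0.087], [0.65, 1, 12, 0, -0.087], [0.65, 1, 12, 0, -0.087], [0.65, 1, 12, 0, -0.087], [0.65, 1, 12, 0, -0.087], [0.65, 1, 12, 0, -0.087], [0.65, 1, 12, 0, -0.087], [0.65, 1, 12, 0, -0.087], [0.65, 1, 12, 0, -0.087], [0.65, 1, 12, 0, -0.087], [0.65, 1, 12, 0, -0.087], [0.65, 1, 12, 0, -0.087], [0.65, 0, 12, 0, -0.09], [0.65, 0, 0, 0, 0], [0.65, 0, 0, 0, 0], [0.65, 0, 0, 0, 0]]}}

```text
clock: 12.08
position: [0.4766, -0.1014, 0.1977]
ee_rot: [2.746, 1.526, -0.001]
force: [0.3, -1.0, -0.7]
width: 0.35
gripper_force: 0.0
```

```bash
python3 st.py; python3 - <<'E'
from h import *
from cell import get_image
w=get_image("wrist");s=get_image("scene");im=w["image"][:,:,::-1].copy()
print("handle px",proj(w,[.4775,-.1015,.114]),proj(s,[.4775,-.1015,.114]))
t=w
for a,c in(([.4775,-.1015,.114],(0,0,255)),([.504,-.059,.114],(0,255,0)),([.451,-.144,.114],(0,255,0))): cv2.drawMarker(im,tuple(int(x) for x in proj(w,a)),c,cv2.MARKER_CROSS,12,1)
cv2.imwrite("pics/w5.png",np.hstack([cv2.resize(im,(400,300)),cv2.resize(s["image"][160:460,100:500,::-1],(400,300))]))
E
```

```text
12.0833 [ 0.4766 -0.1014  0.1977] yaw y -0.556 tilt [-0.    -0.001 -1.   ] w 0.34981973581403225 0.0 [ 0.29 -0.97 -0.68] [-0.01 -0.12 -0.01] [ 0.48  0.25 -0.47  1.87  0.13  1.05 -0.59]
handle px [320.95852841 230.01511438] [316.50413318 322.85154531]
```

View pics/w5.png

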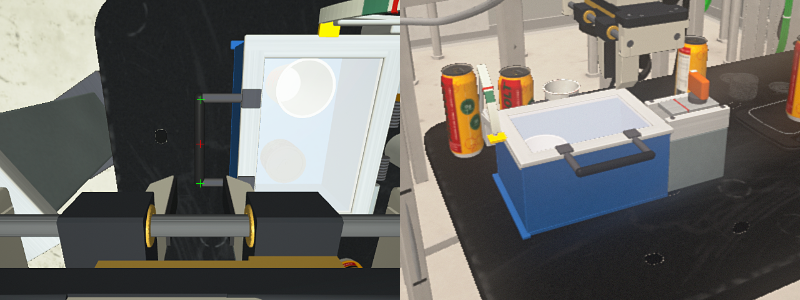

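The bar matches the predicted pose in the wrist view: red cross at its middle, green crosses at its ends, bolt clear of the hatch. Descending to grip the bar.

{"op": "drive_tool", "data": {"steps": [[0.65, 1, 0, -30, 0], [0.65, 0, 0, -30, 0], [0.65, 0, 0, -30, 0], [0.65, 0, 0, -20, 0], [0.65, 0, 0, -9, 0], [0.65, 0, 0, -7, 0], [0.65, 0, 0, 0, 0], [1, 0, 0, 0, 0], [1, 0, 0, 0, 0], [1, 0, 0, 0, 0], [1, 0, 0, 0, 0], [1, 0, 0, 0, 0], [1, 0, 0, 0, 0], [1, 0, 0, 0, 0]], "grip_force": 15}}

```text
clock: 13.35
position: [0.4769, -0.0998, 0.0723]
ee_rot: [-2.747, -1.523, 0.001]
force: [-3.7, 3.2, 3.8]
width: 0.124
gripper_force: 15.0
```

```bash
python3 st.py; python3 - <<'E'
import numpy as np
a=np.r_[0:.86:.07,.86,.7]
r=np.c_[a,210*(1-np.cos(a))*.8474,-210*(1-np.cos(a))*.531,210*np.sin(a)]
print(r.round(2)); print(np.diff(r,axis=0).round(1))
E
```

```text
13.35 [ 0.4769 -0.0998  0.0723] yaw y -0.558 tilt [-0.001  0.    -1.   ] w 0.12393397473579648 14.998293668031693 [-3.65  3.23  3.8 ] [ 0.67  0.97 -0.  ] [ 0.43  0.41 -0.43  2.02  0.24  0.76 -0.7 ]
[[ 0.0000e+00  0.0000e+00 -0.0000e+00  0.0000e+00]
 [ 7.0000e-02  4.4000e-01 -2.7000e-01  1.4690e+01]
 [ 1.4000e-01  1.7400e+00 -1.0900e+00  2.9300e+01]
 [ 2.1000e-01  3.9100e+00 -2.4500e+00  4.3780e+01]
 [ 2.8000e-01  6.9300e+00 -4.3400e+00  5.8030e+01]
 [ 3.5000e-01  1.0790e+01 -6.7600e+00  7.2010e+01]
 [ 4.2000e-01  1.5470e+01 -9.6900e+00  8.5630e+01]
 [ 4.9000e-01  2.0940e+01 -1.3120e+01  9.8830e+01]
 [ 5.6000e-01  2.7180e+01 -1.7030e+01  1.1155e+02]
 [ 6.3000e-01  3.4160e+01 -2.1410e+01  1.2372e+02]
 [ 7.0000e-01  4.1850e+01 -2.6220e+01  1.3529e+02]
 [ 7.7000e-01  5.0200e+01 -3.1460e+01  1.4619e+02]
 [ 8.4000e-01  5.9180e+01 -3.7080e+01  1.5638e+02]
 [ 8.6000e-01  6.1850e+01 -3.8760e+01  1.5915e+02]
 [ 7.0000e-01  4.1850e+01 -2.6220e+01  1.3529e+02]]
[[  0.1   0.4  -0.3  14.7]
 [  0.1   1.3  -0.8  14.6]
 [  0.1   2.2  -1.4  14.5]
 [  0.1   3.   -1.9  14.3]
 [  0.1   3.9  -2.4  14. ]
 [  0.1   4.7  -2.9  13.6]
 [  0.1   5.5  -3.4  13.2]
 [  0.1   6.2  -3.9  12.7]
 [  0.1   7.   -4.4  12.2]
 [  0.1   7.7  -4.8  11.6]
 [  0.1   8.4  -5.2  10.9]
 [  0.1   9.   -5.6  10.2]
 [  0.    2.7  -1.7   2.8]
 [ -0.2 -20.   12.5 -23.9]]
```

The bar is gripped. Raising along the arc, first half.

{"op": "drive_tool", "data": {"steps": [[1, 0.1, 0, 7, 0], [1, 0.3, -0.2, 7.5, 0], [1, 0.6, -0.4, 7.4, 0], [1, 0.7, -0.4, 7.3, 0], [1, 1.1, -0.7, 7.3, 0], [1, 1.1, -0.7, 7.2, 0], [1, 1.5, -0.9, 7.2, 0], [1, 1.5, -1.0, 7.1, 0], [1, 1.9, -1.2, 7.0, 0], [1, 2.0, -1.2, 7.0, 0], [1, 2.3, -1.5, 6.8, 0], [1, 2.4, -1.5, 6.8, 0], [1, 0, 0, 0, 0]]}}

```text
clock: 14.43
position: [0.4917, -0.109, 0.159]
ee_rot: [-2.746, -1.522, 0.003]
force: [-9.3, 7.3, 3.9]
width: 0.123
gripper_force: 15.0
```

```bash
python3 st.py
```

```text
14.4333 [ 0.4917 -0.109   0.159 ] yaw y -0.558 tilt [-0.002  0.001 -1.   ] w 0.12308758930270193 15.000002682209015 [-9.35  7.34  3.87] [ 1.51  1.97 -0.  ] [ 0.47  0.32 -0.46  1.88  0.17  0.98 -0.61]
```

The hatch pushes back along -x by about 11 N. I'll take a little off the inward motion and continue to about 0.85.

{"op": "drive_tool", "data": {"steps": [[1, 2.0, -1.2, 6.6, 0], [1, 2.2, -1.4, 6.6, 0], [1, 2.8, -1.7, 6.4, 0], [1, 2.9, -1.8, 6.3, 0], [1, 3.3, -2.1, 6.1, 0], [1, 3.5, -2.2, 6.1, 0], [1, 3.8, -2.4, 5.8, 0], [1, 3.9, -2.4, 5.8, 0], [1, 4.1, -2.6, 5.5, 0], [1, 4.2, -2.6, 5.4, 0], [1, 4.4, -2.8, 5.1, 0], [1, 4.5, -2.8, 5.1, 0], [1, 2.7, -1.7, 2.8, 0], [1, 1.3, -0.8, 1.4, 0], [1, 0, 0, 0, 0], [1, 0, 0, 0, 0]]}}

```text
clock: 15.77
position: [0.5381, -0.1378, 0.2347]
ee_rot: [-2.747, -1.523, -0.0]
force: [-8.9, 4.4, 12.0]
width: 0.123
gripper_force: 15.0
```

```bash
python3 st.py; python3 - <<'E'
from h import *
from cell import get_image
s=get_image("scene")
cv2.imwrite("pics/w6.png",cv2.resize(s["image"][160:340,120:400,::-1],(784,504)))
E
```

```text
15.7667 [ 0.5381 -0.1378  0.2347] yaw y -0.558 tilt [-0.  0. -1.] w 0.12337427442160291 15.002271831035614 [-8.89  4.45 12.  ] [1.14 2.06 0.03] [ 0.49  0.33 -0.44  1.66  0.15  1.18 -0.55]
```

View pics/w6.png

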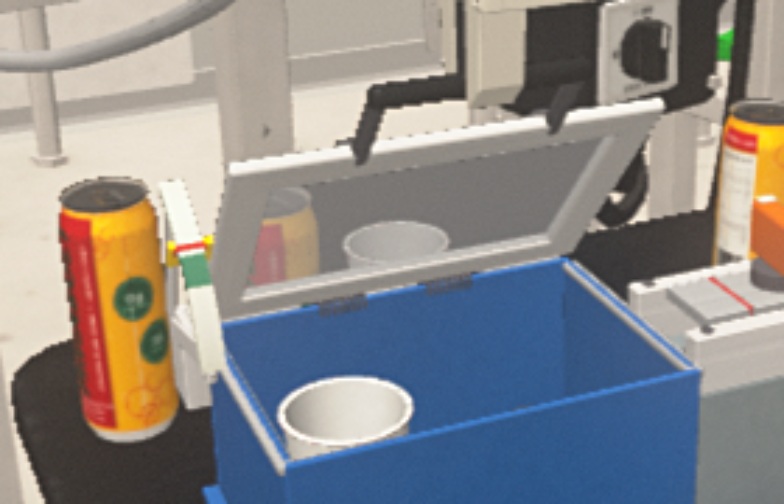

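The pointer is at or just past the red mark, at about (190,247). To be sure, I'll raise a little more, hold, then come down to about 0.68.

{"op": "drive_tool", "data": {"steps": [[1, 1.2, -0.8, 1.6, 0], [1, 1.2, -0.8, 1.6, 0], [1, 1.2, -0.8, 1.6, 0], [1, 0, 0, 0, 0], [1, 0, 0, 0, 0], [1, 0, 0, 0, 0], [1, 0, 0, 0, 0]]}}

```text
clock: 16.4
position: [0.5424, -0.1406, 0.2388]
ee_rot: [2.747, 1.523, 0.002]
force: [-4.1, 5.0, 7.5]
width: 0.125
gripper_force: 15.0
```

{"op": "drive_tool", "data": {"steps": [[1, -1.6, 1.0, -1.6, 0], [1, -1.6, 1.0, -1.6, 0], [1, -1.6, 1.0, -1.6, 0], [1, -1.6, 1.0, -1.6, 0], [1, -1.6, 1.0, -1.6, 0], [1, -1.5, 1.0, -1.7, 0], [1, -1.5, 0.9, -1.7, 0], [1, -1.5, 0.9, -1.7, 0], [1, -1.5, 0.9, -1.7, 0], [1, -1.5, 0.9, -1.7, 0], [1, -1.4, 0.9, -1.8, 0], [1, -1.4, 0.9, -1.8, 0], [1, -1.4, 0.9, -1.8, 0], [1, -1.4, 0.9, -1.8, 0], [1, -1.4, 0.9, -1.8, 0], [1, -1.4, 0.9, -1.8, 0], [1, 0, 0, 0, 0], [1, 0, 0, 0, 0], [1, 0, 0, 0, 0], [1, 0, 0, 0, 0]]}}

```text
clock: 18.07
position: [0.5184, -0.1257, 0.2101]
ee_rot: [-2.748, -1.523, -0.0]
force: [-3.4, 4.4, 4.6]
width: 0.124
gripper_force: 15.0
```

```bash
python3 st.py; python3 - <<'E'
from h import *
from cell import get_image
s=get_image("scene")
cv2.imwrite("pics/w7.png",cv2.resize(s["image"][180:340,120:400,::-1],None,fx=2.8,fy=2.8,interpolation=cv2.INTER_CUBIC))
E
```

```text
18.0667 [ 0.5184 -0.1257  0.2101] yaw y -0.559 tilt [ 0.  0. -1.] w 0.1237621816763823 14.999787658452988 [-3.36  4.39  4.62] [ 0.89  0.68 -0.01] [ 0.49  0.32 -0.45  1.75  0.15  1.11 -0.57]
```

View pics/w7.png

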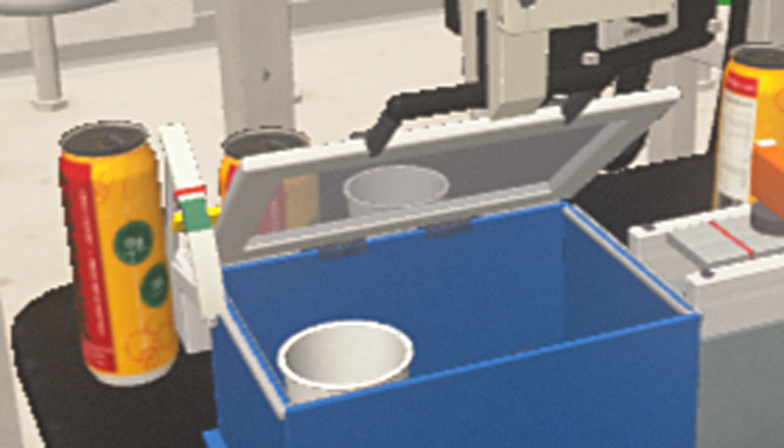

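The pointer (about (180,217)) lies in the green part. The angle is about 0.70, after a peak of about 0.90, and the hatch is held still.

```bash
python3 -c "
from cell import arm
print(arm.sign_off())"
```

```text
the job is handed in; nothing more can be done
None
```

I've handed the job in: knob loosened to about 1.1 rad, bolt slid back about 37 mm, hatch raised to about 0.9 rad and now held still at about 0.70 rad in the green, with no contact with the cans or cup seen; the sign-off gave no verdict.

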